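# Close up the bedside organiser

### The job

Close up the three-part bedside organiser: slide the long white tweezers tray in under the dock's clear overhanging ledge until its end butts against the dock, and butt the short teal bottle caddy against the tray's free end. Dock, tray and caddy must finally stand on the nightstand in one straight row, end to end with no gaps and with their long sides flush (either end of tray and caddy may lead). Leave everything else where it stands.

Things in the scene. Friction and masses are not known exactly. Their poses are not given: they have to be found in the camera images.
- dock: Fixed wooden block, 56 mm (x) by 90 mm (y) by 62 mm high; origin at the centre of its underside. The row runs along its -y axis: the tray butts on its -y end face (45 mm from the origin), so the tray's centre ends 110 mm and the caddy's 230 mm from the origin along -y.
- ledge (a point): Middle of the lower front edge of the clear ledge (orange front edge) that sticks out from the dock's -y end face over the tray's place: 45 mm long (y), 56 mm wide (x), underside 52 mm and top 62 mm above the nightstand, open below and at the sides.
- tray: Loose white open tray with three steel tweezers lying fixed inside it, 56 mm (x) by 130 mm (y, its long axis) by 40 mm high, about 0.15 to 0.31 kg, rigid, flat ends and sides; origin at the centre of its underside. Low enough to go under the ledge. Nothing stands above its rim.
- caddy: Loose teal open caddy, 56 mm (x) by 110 mm (y, its long axis) by 40 mm high, about 0.2 to 0.42 kg, with three small bottles fixed in it along its middle that reach 71 mm above its underside (too tall for the ledge); origin at the centre of its underside.
- roller: Bystander: blue and white plastic massage roller lying on the nightstand, 46 mm (x) by 130 mm (y) by 45 mm high; origin at the centre of its underside.
- cup: Bystander: upright transparent acrylic cup with a white push dispenser top, 74 mm across, 107 mm high; origin at the centre of its underside. It stands near the far side (the dock's +x side) of the row.
- saucer: Bystander: yellow ceramic saucer, 100 mm across, 15 mm high; origin at the centre of its underside.
- compact: Bystander: round brass mirror compact, 80 mm across, open, its mirror lid leaning up on the +x side to 85 mm high and reaching 75 mm from the origin; origin at the centre of its base's underside.
- perfume: Bystander: green glass perfume bottle, 56 mm across, 105 mm high; origin at the centre of its underside. It stands near the near side (the dock's -x side) of the row.
- cream: Bystander: white cream jar, 68 mm across, 60 mm high; origin at the centre of its underside.
- clock: Bystander: black alarm clock, 45 mm (x) by 90 mm (y) by 75 mm high; origin at the centre of its underside.

How it is judged:
By the outcome, as a careful person would: the job done as asked, in the order asked, and still so for the second after the job is handed in, with the robot touching nothing.
It also fails if it takes over 64 s, if anything falls off the work surface, if the arm or the gripper's body presses on something with over 40 N, if the wrist force passes 120 N, or if a joint passes its speed limit or range.

### The arm

A 6-joint arm with a two-finger parallel gripper is mounted at the origin on the work surface. World frame = base frame: x ahead of the robot, y to its left, z up, the work surface at z = 0. Lengths are in m, angles in rad, forces in N, time in s.
With the tool pointing down it reaches from about 0.325 to 0.9 m from the base axis. Payload 6.1 kg.
Tool frame: the origin (TCP) lies between the finger pads; the fingertips stand 8 mm ahead of it and the grasp point (between the pads) lies 11 mm behind it (manip.tips_ahead is the distance from the TCP to the fingertips, in m); z points along the fingers, y is the line along which they close (so a half turn about z gives the same grasp; the last joint's range is limited). The gripper opens to 85 mm and grips with 20 to 120 N. Pads are 22 mm wide; open, the fingers measure 114 mm over their backs; the gripper's body (76 mm by 85 mm) begins 54 mm behind the grasp point. The pads swing forward as they close: fully open they stand 13 mm farther back than shut.
Start: joints at [1.111, 0.22, 1.526, -0, 1.395, -0.126], TCP at [0.205, 0.59, 0.239] pointing down, gripper open.
Joint ranges: [-2.98, 2.98], [-0.91, 2.08], [0.09, 2.57], [-1.24, 4.39], [0.2, 2.65], [-2.68, 2.68]. Speed limits (rad/s): [2.57, 2.57, 3.01, 3.14, 3.14, 3.14].

### API

Orientations are given as [roll, pitch, yaw] about the fixed x, y, z axes, in that order (R = Rz(yaw) Ry(pitch) Rx(roll)).
In Python, from plant import manip gives the robot as it stands. Calls block until the motion is done:
- manip.move_ptp(position, orientation): joint-space move of the TCP to a pose.
- manip.move_l(position, ori=None, feed=0.15, force_limit=None): straight line of the TCP; ori=None keeps the orientation; feed is the mean speed in m/s. With force_limit (N) it stops when the force on the tool has changed by that much, and returns True; else False.
- manip.movej(angles): joint-space move.
- manip.grip(opening, f_grip=None): finger opening in m; f_grip is the grip in N (None keeps the last); returns when the fingers have stopped.
- manip.wait(seconds).
- manip.ik(position, orientation): joint angles nearest the present ones, or None.
- manip.capture(name): name is "side" or "top"; returns (picture, depth): 384x512x3 uint8, red, green, blue; 384x512 float32, m along the optical axis (not along the pixel's ray), 0 where there is no reading.
- manip.calibration(name): a dict with "fx", "fy", "cx", "cy" (pixels), "position" and "rotation" of the camera in the world. Camera axes: x right, y down, z forward; pixel columns grow to the right and rows downward; lengths in m; the calibration is good to about 2 mm. A picture is of the moment at which its call begins. calibration takes no time and is no camera call.
A pose or a line that the arm cannot do raises manip.IKError and nothing moves.
- manip.job_done(): hands the job in; it is judged then, once.
Readings, each from a call of its own:
- manip.current_time(): time.
- manip.current_q(): joint angles.
- manip.current_qvel(): joint speeds.
- manip.current_tau(): joint torques, N m.
- manip.current_tool_pos(): TCP position.
- manip.current_ee_rot(): TCP orientation.
- manip.current_force(): force on the tool from outside, world axes, zero at the start.
- manip.current_ft_torque(): the same for the moment, N m.
- manip.current_opening(): finger opening in m.
- manip.current_grasp_force(): force on a finger pad.
Only numpy, scipy, OpenCV 4.12 (cv2) and the standard library are available. Lean on these libraries where they do the work, as an engineer would, in place of code of your own. Each camera call takes 0.05 s, during which the arm holds its last target. There are 200 camera calls.

## Working session

There is one attempt and no reset: what is moved stays moved. The work goes in short steps, each a Python script; the robot and the scene stay as the last script left them, time stands still between calls to the robot, and variables do not carry over. Pictures are saved under pics/ and viewed, at most 10 in all, crops included, and the job is handed in when it is done.

```bash
mkdir -p pics
python3 - <<'E'
from plant import manip
import cv2,numpy as np
for n in("top","side"):
    p,d=manip.capture(n);np.savez(f"{n}0.npz",p=p,d=d)
    cv2.imwrite(f"pics/{n}0.png",p[:,:,::-1])
    c=manip.calibration(n);print(n,c)
print(manip.current_time(),manip.current_ee_rot())
E
```

```text
top {'fx': 457.4086674563998, 'fy': 457.4086674563998, 'cx': 253.66384167293648, 'cy': 187.68828199067033, 'position': array([0.48500799, 0.03658646, 1.55254703]), 'rotation': array([-3.0759115 , -0.00871014, -1.58439413])}
side {'fx': 415.9503367233498, 'fy': 415.9503367233498, 'cx': 249.04160603585606, 'cy': 195.77904786441883, 'position': array([ 0.2462807 , -0.72851677,  1.01758748]), 'rotation': array([-2.42831230e+00, -1.26271804e-03, -4.09209565e-01])}
0.1 [-3.13977535e+00 -2.15875059e-04  2.80780270e+00]
```

View pics/top0.png

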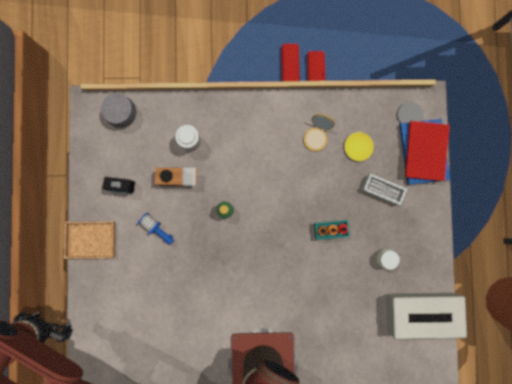

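View pics/side0.png

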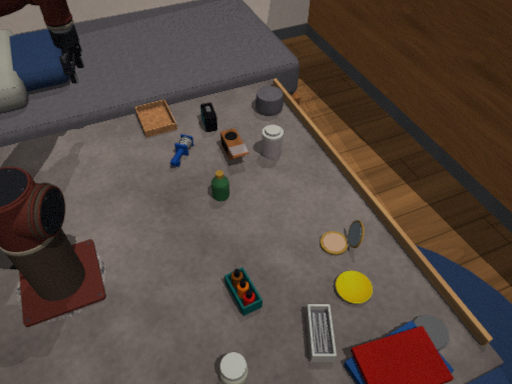

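```bash
cat > h.py <<'E'
from plant import manip
import cv2,numpy as np
from scipy.spatial.transform import Rotation as Ro
def cloud(n,d):
    c=manip.calibration(n);v,u=np.mgrid[:d.shape[0],:d.shape[1]]
    P=np.stack([(u-c["cx"])/c["fx"]*d,(v-c["cy"])/c["fy"]*d,d],-1)
    return P@Ro.from_euler("xyz",c["rotation"]).as_matrix().T+c["position"]
def hmap(n,d,x0=.2,x1=.85,y0=-.55,y1=.55):pass
E
python3 - <<'E'
from h import *
for n in("top","side"):
    f=np.load(f"{n}0.npz");p,d=f["p"],f["d"];W=cloud(n,d)
    m=(W[...,2]>.012)&(W[...,2]<.2)&(d>0)&(W[...,0]>.3)&(W[...,0]<.9)&(abs(W[...,1])<.62)
    k,L,s,_=cv2.connectedComponentsWithStats(m.astype(np.uint8))
    t=(abs(W[...,2])<.01)&(d>0)&(abs(W[...,1])<.3)&(W[...,0]>.3)&(W[...,0]<.8);print(n,"table z",np.median(W[t][:,2]))
    for i in range(1,k):
        if s[i,4]<25: continue
        Q=W[L==i];zt=np.percentile(Q[:,2],97);
        T=Q[Q[:,2]>.02] if zt>.03 else Q
        r=cv2.minAreaRect((T[:,:2]*1000).astype(np.float32))
        print(s[i].tolist(),"z%.3f"%zt,np.round(r[0],1),np.round(r[1],1),round(r[2],1))
    q=dict(top=(145,115,95,110),side=(195,95,100,110))[n]
    x,y,w,h=q;cv2.imwrite(f"pics/{n}0c.png",cv2.resize(p[y:y+h,x:x+w,::-1],None,fx=5,fy=5,interpolation=cv2.INTER_CUBIC))
E
```

```text
top table z 0.0005962998983826129
[101, 93, 35, 35, 937] z0.079 [848.  468.9] [102.9 103.2] 90.0
[404, 102, 19, 18, 87] z0.019 [ 846.5 -526.8] [58.8 59.5] 10.8
[400, 110, 9, 6, 25] z0.020 [ 837. -495.] [17.4 29.4] 0.7
[311, 114, 24, 20, 291] z0.085 [ 800.7 -208.6] [77.2 34.7] 67.6
[399, 116, 48, 69, 2641] z0.052 [ 702.6 -551.1] [215.9 141.9] 1.5
[175, 125, 26, 26, 501] z0.112 [750.6 236.6] [73.1 70.6] 44.1
[345, 132, 19, 17, 74] z0.020 [ 749.9 -314.6] [30.3 80.6] 41.8
[364, 134, 9, 12, 35] z0.018 [ 746.  -370.1] [40.9 19. ] 18.4
[353, 146, 21, 15, 76] z0.022 [ 693.9 -354.1] [27.2 80.4] 25.6
[155, 167, 42, 19, 743] z0.069 [625.3 277.8] [134.4  57.4] 88.0
[362, 174, 45, 31, 730] z0.044 [ 574.7 -413.5] [131.7  56.9] 66.1
[102, 176, 33, 18, 447] z0.079 [600.1 468.1] [92.2 46. ] 83.0
[216, 201, 18, 17, 238] z0.110 [514.7 118.4] [54.1 52.1] 89.2
[137, 213, 37, 32, 419] z0.050 [449.9 344.9] [129.2  44.8] 50.7
[74, 221, 41, 37, 254] z0.036 [421. 552.] [120.1 127.8] 1.2
[314, 220, 36, 20, 448] z0.074 [ 443.5 -234.3] [ 55.9 111.2] 4.3
[375, 249, 24, 20, 378] z0.066 [ 345.1 -411.7] [62.3 63. ] 
[... 233 characters left out ...]
 124, 22, 34, 620] z0.110 [751.1 231.4] [71.7 71.8] 51.0
[221, 128, 28, 30, 569] z0.067 [626.8 275.5] [141.5  58.7] 89.1
[171, 134, 23, 32, 358] z0.048 [451.9 343.7] [137.8  46.8] 49.1
[212, 170, 18, 30, 418] z0.106 [512.1 108.2] [41.7 55.1] 66.2
[344, 220, 21, 28, 374] z0.085 [ 803.9 -212.7] [80.2 30.1] 64.0
[330, 232, 10, 15, 35] z0.015 [ 751.6 -184.3] [50.6 21.7] 81.8
[225, 267, 38, 47, 943] z0.072 [ 444.4 -236.3] [ 57.6 112.1] 4.6
[336, 270, 37, 33, 368] z0.019 [ 723.4 -338.1] [97.2 96.6] 55.2
[307, 304, 30, 57, 1386] z0.043 [ 575.5 -415.7] [131.5  57.3] 66.0
[345, 315, 109, 69, 4729] z0.049 [ 702.2 -552.7] [219.5 139.3] 1.4
[220, 352, 29, 32, 778] z0.064 [ 344.2 -418.3] [61.3 64.9] 66.7
```

View pics/top0c.png

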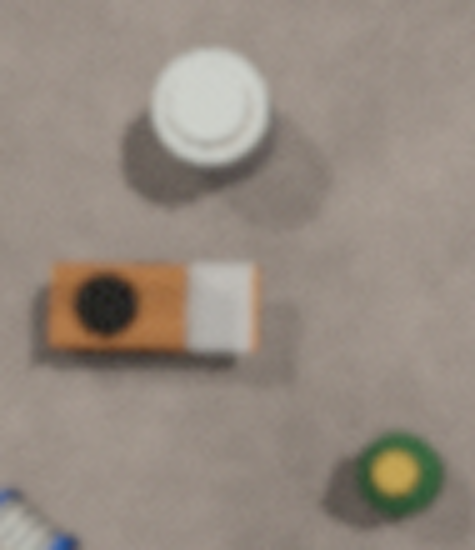

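```bash
cat >> h.py <<'E'
PI=np.pi
def go(x,y,z,yaw,l=False,**k):
    o=[PI,0,yaw]
    return manip.move_l([x,y,z],o,**k) if l else manip.move_ptp([x,y,z],o)
E
python3 - <<'E'
from h import *
yaw=np.deg2rad(88.5)
for nm,x,y,a in(("dock",.626,.3,88.5),("tray",.575,-.414,66),("rowtray",.62,.19,88.5),("caddy",.444,-.235,94.3)):
    for f in(0,180):
        q=manip.ik([x,y,.03],[PI,0,np.deg2rad(a+f)]);print(nm,f,None if q is None else np.round(q,2))
print(manip.tips_ahead)
manip.grip(0)
res=[]
yaw=np.deg2rad(88.5)
q=manip.ik([.56,.33,.15],[PI,0,yaw]); 
if q is None or abs(q[5])>2: yaw+=PI
go(.56,.329,.15,yaw); go(.56,.329,.04,yaw,l=True,feed=.15)
def touch(x1,y):
    h=go(x1,y,.04,yaw,l=True,feed=.025,force_limit=3); p=manip.current_tool_pos(); res.append((h,np.round(p*1000,2).tolist(),np.round(manip.current_force(),1).tolist()));return p
p=touch(.61,.329); go(p[0]-.012,.329,.04,yaw,l=True)
go(p[0]-.012,.269,.04,yaw,l=True); p=touch(.61,.269)
go(p[0]-.012,.269,.04,yaw,l=True); go(p[0]-.012,.269,.13,yaw,l=True,feed=.2)
go(.69,.329,.13,yaw,l=True,feed=.2);go(.69,.329,.04,yaw,l=True,feed=.2)
p=touch(.645,.329); go(p[0]+.012,.329,.04,yaw,l=True); go(p[0]+.012,.329,.15,yaw,l=True,feed=.2)
for r in res: print(r)
print(manip.current_time(),yaw)
E
```

```text
dock 0 [ 0.33  0.59  1.46 -0.    1.09  0.36]
dock 180 None
tray 0 [-0.74  0.61  1.42  0.    1.11 -0.32]
tray 180 None
rowtray 0 [ 0.18  0.49  1.6  -0.    1.05  0.2 ]
rowtray 180 None
caddy 0 [-0.64  0.19  1.99  0.    0.96 -0.72]
caddy 180 [-0.64  0.19  1.99 -0.    0.96  2.42]
0.008
(True, [583.75, 328.79, 39.25], [-0.2, -1.3, -1.0])
(True, [581.8, 269.06, 39.28], [0.1, -1.0, 0.2])
(True, [667.94, 328.97, 39.77], [2.0, 0.9, 1.3])
10.1833 1.5446163880149817
```

```bash
cat >> h.py <<'E'
YR=np.deg2rad(88.15); U=np.array([-.0323,-.9995])
O=np.array([.6249,.299])
def row(s): return O+U*s
def snap(k):
    for n in("top","side"):
        p,d=manip.capture(n);np.savez(f"{n}{k}.npz",p=p,d=d)
E
python3 - <<'E'
from h import *
a=np.deg2rad(66.05)
g=np.array([.5751,-.4146])-.015*np.array([np.cos(a),np.sin(a)])
go(g[0],g[1],.13,a); manip.grip(.072)
go(*g,.017,a,l=True,feed=.12); manip.grip(.04,60)
print(manip.current_opening(),manip.current_grasp_force(),manip.current_tool_pos())
go(*g,.05,a,l=True,feed=.1)
r=row(.195); go(r[0],r[1],.05,YR,l=True,feed=.2)
print(manip.current_opening(),manip.current_tool_pos(),manip.current_time())
snap(1)
p=np.load("side1.npz")["p"];cv2.imwrite("pics/side1.png",p[80:300,100:400,::-1].repeat(2,0).repeat(2,1))
E
```

```text
0.054960301485859064 66.20789766311646 [ 0.56988008 -0.42914984  0.01881052]
0.05525488949722011 [0.61862304 0.10343314 0.04995215] 18.25
```

View pics/side1.png

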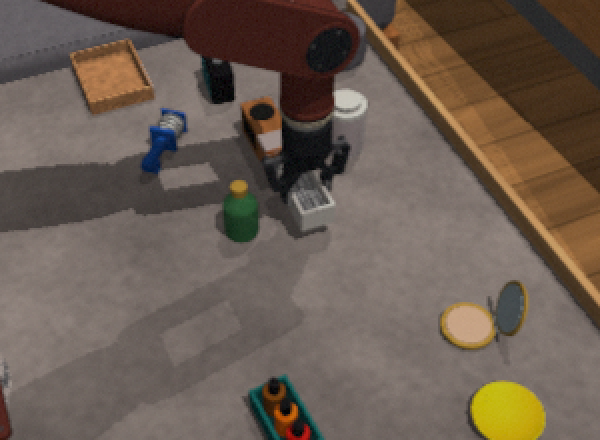

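Run:
```python
from h import *
r=row(.195); P=lambda:np.round(manip.current_tool_pos()*1000,2)
print(go(*r,.015,YR,l=True,feed=.06,force_limit=4),P())
z=manip.current_tool_pos()[2]+.0005
go(*r,z,YR,l=True)
r=row(.145);print(go(*r,z,YR,l=True,feed=.08,force_limit=15),P())
r=row(.115);print(go(*r,z,YR,l=True,feed=.02,force_limit=8),P(),manip.current_force())
go(*manip.current_tool_pos()[:2],z-.001,YR,l=True,force_limit=6)
print(P(),manip.current_force())
p=manip.current_tool_pos()
manip.grip(.072); print(P()); go(p[0],p[1],.13,YR,l=True,feed=.15)
go(p[0],p[1]-.3,.2,YR)
print(manip.current_time())
snap(2)
q=np.load("top2.npz")["p"][150:210,145:235,::-1];s=np.load("side2.npz")["p"][110:200,190:290,::-1]
cv2.imwrite("pics/m2.png",np.vstack([cv2.resize(q,(450,300),interpolation=cv2.INTER_CUBIC),cv2.resize(s,(450,300),interpolation=cv2.INTER_CUBIC)]))
```

```text
True [617.91 104.09  18.45]
False [620.08 154.17  18.83]
True [620.53 176.    18.43] [-0.34947243 -1.65395494  3.53260334]
[620.9  176.1   18.44] [-0.58364984 -0.87228183  3.76850671]
[620.36 176.05  17.71]
23.5917
```

View pics/m2.png

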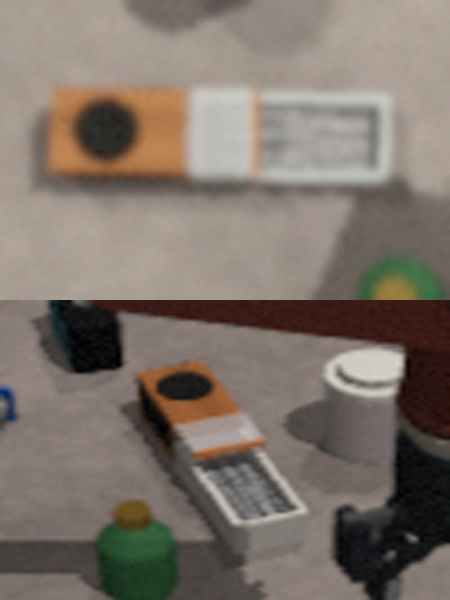

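```bash
cat >> h.py <<'E'
V=np.array([.9995,-.0323])   # row lateral axis (+x side), in robot frame
def meas(k):
    for n in("top","side"):
        f=np.load(f"{n}{k}.npz");W=cloud(n,f["d"]);Q=W.reshape(-1,3);Q=Q[(abs(Q[:,0]-.62)<.05)]
        s=(Q[:,:2]-O)@U;t=(Q[:,:2]-O)@V
        for nm,z0,z1,a,b in(("dock",.055,.07,-.06,.1),("tray",.03,.048,.097,.168),("tray",.03,.048,.097,.2),("caddy",.03,.048,.18,.31)):
            m=(Q[:,2]>z0)&(Q[:,2]<z1)&(s>a)&(s<b)
            if m.sum()<20: continue
            r=cv2.minAreaRect((np.c_[s,t][m]*1000).astype(np.float32))
            ed=[]
            bins=np.arange(a,b,.008)
            for c in bins:
                mm=m&(s>=c)&(s<c+.008)
                if mm.sum()>8: ed.append((c+.004,t[mm].min(),t[mm].max()))
            ed=np.array(ed)*1000
            lo,hi=np.polyfit(ed[:,0],ed[:,1],1),np.polyfit(ed[:,0],ed[:,2],1)
            print(n,nm,"ctr",np.round(r[0],1),"size",np.round(r[1],1),"a",round(r[2],1),"med lo/hi",np.round([np.median(ed[:,1]),np.median(ed[:,2])],1),"slopes deg",np.round(np.degrees([lo[0],hi[0]]),2),"s",np.round(1000*np.array([s[m].min(),s[m].max()]),1))
E
python3 -c "
from h import *
meas(2)"
```

```text
top dock ctr [20.9  1.9] size [134.9  56.5] a 0.9 med lo/hi [-25.8  28.3] slopes deg [-0.58 -0.84] s [-47.   88.1]
top tray ctr [132.3   1.4] size [66.6 54.5] a 1.0 med lo/hi [-25.7  27.7] slopes deg [0.86 1.76] s [ 98.5 166.1]
top tray ctr [135.8   1.5] size [73.9 54.5] a 0.9 med lo/hi [-25.6  27.9] slopes deg [0.85 1.28] s [ 98.5 173. ]
side dock ctr [22.1  3.4] size [ 57.6 142.5] a 89.9 med lo/hi [-24.3  30.9] slopes deg [ 0.6  -0.18] s [-49.1  93.3]
side tray ctr [132.4   3.6] size [70.4 57.8] a 0.6 med lo/hi [-24.8  30.4] slopes deg [ 1.03 -0.15] s [ 97.4 167.8]
side tray ctr [138.9   3.5] size [58.1 82.3] a 89.3 med lo/hi [-24.9  30.8] slopes deg [0.15 0.21] s [ 97.4 179.9]
```

Run:
```python
from h import *
P=lambda:np.round(manip.current_tool_pos()*1000,2)
a=np.deg2rad(94.4); g=[.443,-.2353]
go(*g,.13,a); go(*g,.018,a,l=True,feed=.12); manip.grip(.04,60)
print(manip.current_opening(),manip.current_grasp_force(),P())
go(*g,.05,a,l=True,feed=.1)
r=row(.27); go(*r,.05,YR,l=True,feed=.18)
print(go(*r,.014,YR,l=True,feed=.06,force_limit=4),P())
z=manip.current_tool_pos()[2]+.0005
go(*r,z,YR,l=True)
r=row(.238);print(go(*r,z,YR,l=True,feed=.06,force_limit=12),P())
r=row(.215);print(go(*r,z,YR,l=True,feed=.02,force_limit=9),P(),manip.current_force())
p=manip.current_tool_pos()
go(p[0],p[1],z-.001,YR,l=True,force_limit=6)
print(P(),manip.current_force())
manip.grip(.072); print(P()); go(p[0],p[1],.15,YR,l=True,feed=.15)
go(p[0]-.1,p[1]-.3,.2,YR)
print(manip.current_time())
snap(3);meas(3)
q=np.load("top3.npz")["p"][150:210,145:270,::-1];s=np.load("side3.npz")["p"][110:240,190:320,::-1]
cv2.imwrite("pics/m3.png",np.vstack([cv2.resize(q,(500,240),interpolation=cv2.INTER_CUBIC),cv2.resize(s,(500,350),interpolation=cv2.INTER_CUBIC)]))
```

```text
0.05487634274761585 66.03465557098389 [ 443.65 -235.95   19.26]
True [615.54  29.02  18.86]
False [617.02  61.43  19.18]
True [616.9   69.46  18.89] [-1.14348273 -1.04650452  2.92547355]
[617.31  69.51  18.92] [-1.26413819 -0.57177589  3.38731652]
[616.89  69.55  18.26]
33.2083
top dock ctr [21.3  1.9] size [134.2  56.3] a 0.8 med lo/hi [-25.7  28.1] slopes deg [-0.04 -0.74] s [-46.2  88. ]
top tray ctr [132.6   1.3] size [67.1 54.1] a 1.5 med lo/hi [-25.6  27.8] slopes deg [1.44 1.02] s [ 98.4 166.7]
top tray ctr [149.    1.5] size [100.4  54.4] a 1.1 med lo/hi [-25.2  28.2] slopes deg [1.23 1.5 ] s [ 98.4 199.3]
top caddy ctr [232.1   1.9] size [100.5  57. ] a 0.2 med lo/hi [-26.3  29.2] slopes deg [-1.13 -1.97] s [181.8 282.4]Traceback (most recent call last):
  File "<stdin>", line 19, in <module>
  File "h.py", line 34, in meas
    lo,hi=np.polyfit(ed[:,0],ed[:,1],1),np.polyfit(ed[:,0],ed[:,2],1)
                     ~~^^^^^
IndexError: too many indices for array: array is 1-dimensional, but 2 were indexed
```

Run:
```python
from h import *
P=lambda:np.round(manip.current_tool_pos()*1000,2)
manip.grip(0)
r=row(.335); go(*r,.12,YR); go(*r,.026,YR,l=True,feed=.12)
r2=row(.275);print(go(*r2,.026,YR,l=True,feed=.02,force_limit=12),P(),manip.current_force(),-(manip.current_tool_pos()[:2]-O)@-U)
go(*r,.026,YR,l=True,feed=.08); go(*r,.22,YR,l=True,feed=.2)
go(.42,.48,.32,YR)
print(manip.current_time())
snap(4)
q=np.load("top4.npz")["p"][150:210,145:270,::-1];s=np.load("side4.npz")["p"][110:240,190:320,::-1]
cv2.imwrite("pics/m4.png",np.vstack([cv2.resize(q,(500,240),interpolation=cv2.INTER_CUBIC),cv2.resize(s,(500,350),interpolation=cv2.INTER_CUBIC)]))
meas(4)
```

```text
True [615.09   3.82  25.65] [ 1.01360127 -1.69865987  1.61976119] 0.29534556512589233
41.5333
top dock ctr [20.7  1.5] size [135.1  56. ] a 0.2 med lo/hi [-25.7  28.2] slopes deg [-0.1  -0.82] s [-47.   88.2]
top tray ctr [131.1   1.2] size [69.1 54. ] a 1.5 med lo/hi [-25.8  27.8] slopes deg [0.96 0.93] s [ 97.2 166.3]
top tray ctr [148.5   1.6] size [ 56.6 102.2] a 89.6 med lo/hi [-25.5  28.2] slopes deg [0.27 1.42] s [ 97.2 199.5]
top caddy ctr [232.1   1.5] size [100.2  56.8] a 0.5 med lo/hi [-26.4  28. ] slopes deg [-0.6  -1.72] s [181.7 282.4]
side dock ctr [22.9  3.1] size [141.2  57.3] a 0.2 med lo/hi [-24.2  30. ] slopes deg [-0.22  1.05] s [-47.7  93.4]
side tray ctr [132.9   3. ] size [57.9 69.2] a 89.4 med lo/hi [-24.9  30.4] slopes deg [-0.26 -0.63] s [ 98.  167.7]
side tray ctr [148.8   3.1] size [ 57.8 101.4] a 89.8 med lo/hi [-24.9  30.3] slopes deg [-0.14 -0.53] s [ 98.  199.6]
side caddy ctr [233.7   2.5] size [ 57.6 108.1] a 88.6 med lo/hi [-25.2  30.2] slopes deg [ 0.28 -1.04] s [180.1 288.1]
```

View pics/m4.png

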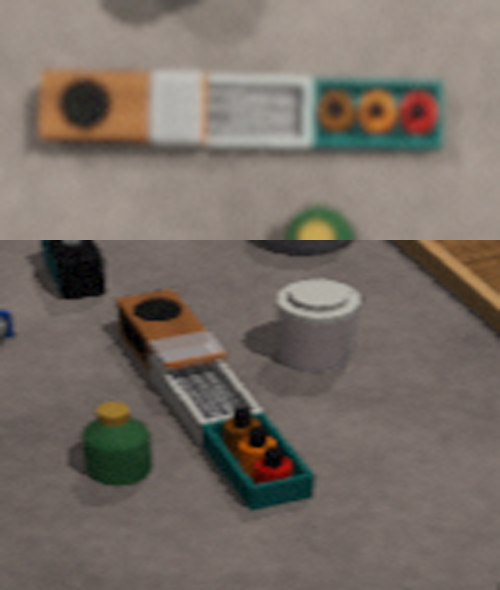

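```bash
python3 -c "
from plant import manip
print(manip.job_done(),manip.current_time())"
```

```text
the job is handed in; nothing more can be done
the job is handed in; nothing more can be done
```

The job is handed in at about 42 s on the robot's clock: the tray is butted against the dock under the ledge and the caddy against the tray's free end, in one straight row. The last pictures showed no visible gaps, the long sides within about 0.5 mm of the dock's, and no contact with the other objects.

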